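# Lock the circuit-board holder with its linchpin

### The arm

A 6-joint arm with a two-finger parallel gripper is mounted at the origin on the work surface. World frame = base frame: x ahead of the robot, y to its left, z up, the work surface at z = 0. Lengths are in m, angles in degrees, forces in N, time in s.
With the tool pointing down it reaches from about 0.35 to 0.875 m from the base axis. Payload 4.2 kg.
Tool frame: the origin (TCP) lies midway between the tips of the shut fingers; the grasp point (between the pads) lies 19 mm behind it; z points along the fingers, y is the direction in which the jaws open and shut (so a half turn about z gives the same grasp; the last joint's range is limited). The gripper opens to 87 mm and grips with 3 to 60 N. Pads are 19 mm wide; open, the fingers measure 117 mm over their backs; the gripper's body (75 mm by 190 mm) begins 51 mm behind the grasp point.
Start: joints at [91.364, 22.042, 0.453, 0, -68.411, -14.817], TCP at [0.145, 0.608, 0.223] pointing down, gripper open.
Joint ranges: [-179.83, 179.83], [-69.29, 118.12], [-61.27, 80.66], [-181.25, 117.63], [-171.15, -9.14], [-177.46, 177.46]. Speed limits (degrees/s): [159.86, 159.86, 180, 180, 180, 180].

### API

Orientations are given as a 3x3 rotation matrix whose columns are the frame's x, y, z axes.
In Python, from station import r gives the robot as it stands.
- The arm moves only by the tool carry_out, never from a script. Its argument "steps" is a list of rows, each a list of 2 entries, a list of its own where there are three numbers: the shift along the tool's x, y, z in cm, then the turn about the tool's z in degrees. In form: [[[x, y, z], twist], ...]. A call has 1 to 20 rows; each row is the pose to reach, as a shift and turn from the pose measured when the call began, along the tool's axes at that moment; what a row does not reach only later rows make up. A row lasts 1/10 s, in which the tool goes at most 50 mm and 8.59 degrees, less where a joint would pass 70% of its speed; a pose out of reach is approached as far as the arm can. A call with a gripper value outside its range is refused whole. "gripper" is the gripper's target within -1 to 1 (fully open at 1, half-way at 0, shut at -1), set as the call begins (left out, the last holds). The fingers move at their own pace and stop on an object; the grip force is fixed at half the most. Time passes only in rows, so rows that repeat a pose let the fingers close. It gives the time, the measured TCP pose, the force and the opening at its end, in the units of the state.
- r.sense(): the state, without advancing time (a new reading comes with each control period).
- r.capture(name): name is "scene" or "top"; returns the picture (420x560x3 uint8, red, green, blue); there is no depth.
- r.calibration(name): a dict with "camera_matrix" (3x3 intrinsics, pixels), "world_from_camera" (4x4, takes a point from camera to world coordinates). Camera axes: x right, y up, looking along -z (the intrinsics and any distortion apply to the point x, -y, -z); pixel columns grow to the right and rows downward; lengths in m; the calibration is good to about 2 mm. A picture is of the moment at which its call begins. calibration takes no time and is no camera call.
- r.finish_job(): hands the job in, once; it reports no verdict.
Trained networks look in the newest picture that a camera, given by its name, has taken for a name from the list of things; names that differ only in an ending like _2 or _b are one class to them, and where a whole thing is asked for, a point or a joint stands for the part that bears it (a point fixed in the world has none). Each returns a list of dicts, best first, with "confidence" (0 to 1); they miss things now and then, are a little off and sometimes report something else, mostly with a low value. They report only what shows in the picture. A call takes as long as a camera call. They do not tell look-alikes from the thing itself.
- r.cut_out(camera, target): "pixels" (420x560 bool, what is visible of it).
- r.place_of(camera, target): "centre" ([x, y, z] in m, in world coordinates, good to about 4 mm: a listed point, or the origin of a listed thing).
The state is a dict: "time_s": time; "joints": joint angles; "joint_velocities": joint speeds; "effort": joint torques, N m; "tcp_pos": TCP position; "ee_rot": TCP orientation; "wrist_force": force on the tool from outside, world axes, zero at the start; "moment": the same for the moment, N m; "gripper_width": opening from 0.0 (shut) to 1.0 (fully open).
Only numpy, scipy, OpenCV 4.12 (cv2) and the standard library are available. Lean on these libraries where they do the work, as an engineer would, in place of code of your own. Each camera call takes 0.05 s, during which the arm holds its last target. There are 200 camera calls.

### The job

Lock the circuit-board holder on the bench: take the linchpin from its grey rest, push its shank through the square eye of the blue holder until the shoulder is home against the eye, then swing the sprung brass ring over the eye and press its thumb tab down until it snaps into the notch in the pin's nose, and let go. Feel for the hole and for the snap, and do not force anything: never push or press with more than about 20 N. Leave the solder spool, the screwdriver and the flux jar where they are.

Things in the scene. Friction and masses are not known exactly. Their poses are not given: they have to be found in the camera images.
- base: steel base plate of the board holder, 100 x 80 x 10 mm, fixed; origin under its centre. On it a blue column (30 mm in x, 28 in y) ends in an eye 30 mm thick (x), 28 wide, 28 tall, its centre 75 mm up, with a square through-hole 13.5 mm wide along x. The pin enters from the -x side. A green board juts out 50 to 164 mm on the +x side, under 45 mm high
- hole (a point): nominal centre of the hole's mouth on the eye's -x face, 75 mm above the bench, 15 mm behind the base's origin; axes as the base: x into the hole, y left, z up. The column is bolted in a slot of the plate and may sit anywhere up to 10 mm to either side of this point along y (exact in x and z): the true hole must be felt for
- pin_grip (a point): centre of the pin's orange grip, 36 mm along x, 14 wide, 22 tall; hold it by its sides from above. x points to the nose, z up. Ahead of it a steel boss 18 mm long, 18 square. Pin about 0.15 kg. It starts level, 55 mm up, on a grey rest (plate 120 x 60 x 8 mm, 10 mm wall under the grip, fork round the shank 20 to 34 mm ahead of the shoulder): lift it straight up
- pin_shoulder (a point): shoulder: centre of the boss's front face, 36 mm ahead of the grip's centre; axes as pin_grip. Here starts the 12 mm square shank, 41 mm long, front edges rounded 3 mm, 0.75 mm play a side in the hole; keep it level with z up. When home, this face lies on the eye's -x face
- pin_nose (a point): the pin's foremost point, 50 mm ahead of the shoulder on the axis: a nose 11 mm tall and 11 mm wide with rounded lips above and below a cross-notch that takes the ring's catch bar
- ring (a joint): angle of the brass ring (42 mm wide) about its pivot, a cross-axis on the pin's axis 9 mm behind the shoulder: about 0.9 open (sloping up and forward over the shank), 0 locked, with its sprung 4 mm steel catch bar, 59 mm from the pivot, in the notch before the nose. A weak spring (0.08 Nm/rad) holds it open. Near 0.1 the bar meets the nose's lip: some 4 to 12 N down on the tab snaps it over. Hard stop at -0.04
- spool: bystander: solder spool, 48 mm across, 34 mm tall; origin under its centre
- driver: bystander: red screwdriver lying on the bench, 150 mm long
- flux: bystander: amber flux jar with a black lid, 44 mm across, 30 mm tall; origin under its centre
- ring_tab (a point): middle of the top of the thumb tab (5 mm along the ring, 18 wide) on the ring's far end, 66 mm from the pivot along the ring and 10 mm above the ring's plane. Press it from above, following its arc over the eye; with the ring locked it is 10 mm above the pin's axis and 57 mm ahead of the shoulder
Things that resemble listed ones, but are neither listed nor needed, are in the scene too. There is more than one size of the part that bears pin_grip; the job needs the middle-sized.

How it is judged (in metres and radians):
On the way, in this order (a step that is already met when the one before it is completed fails the run):
1. the pin is home in the eye (shoulder within 3 mm of its face) with the ring still open (x of pin_shoulder in the frame of hole between -0.003 and 0.003 m and y of pin_shoulder in the frame of hole between -0.013 and 0.013 m and z of pin_shoulder in the frame of hole between -0.005 and 0.005 m and value of joint ring above 0.5 rad), for 0.2 s.
2. the ring's bar has snapped into the notch (value of joint ring below 0.045 rad), for 0.2 s.
At the end, for the whole second after the job is handed in: The pin is through the eye, its shoulder within 4 mm of the eye's face, its axis within 0.15 rad of the hole's, and the ring is down in the nose's notch (angle under 0.045 rad) and at rest, with the robot clear (x of pin_shoulder in the frame of hole between -0.004 and 0.003 m and y of pin_shoulder in the frame of hole between -0.013 and 0.013 m and z of pin_shoulder in the frame of hole between -0.005 and 0.005 m and angle between the x axis of pin_shoulder and the x axis of hole, either way round below 0.15 rad and value of joint ring below 0.045 rad and velocity of joint ring between -0.1 and 0.1 rad/s); the robot touches nothing.
It fails at once if the pin was forced: the contact forces between pin and holder passed 60 N (a steady 20 N press on the tab, with its leverage, gives about 55 N) (contact force between pin and base above 60 N).
It fails at once if the spool was moved more than 20 mm (distance of spool from where it was at the start of the episode above 0.02 m).
It fails at once if the screwdriver was moved more than 20 mm (distance of driver from where it was at the start of the episode above 0.02 m).
It fails at once if the flux jar was moved more than 20 mm (distance of flux from where it was at the start of the episode above 0.02 m).
It also fails if it takes over 67 s, if anything falls off the work surface, if the arm or the gripper's body presses on something with over 40 N, if the wrist force passes 120 N, or if a joint passes its speed limit or range.

## Working session

There is one attempt and no reset: what is moved stays moved. The work goes in short steps, Python scripts to look and compute and a tool call to move; the robot and the scene stay as the last step left them, time stands still between calls to the robot, and variables do not carry over. Pictures are saved under pics/ and viewed, about 8 in all and at most 12, crops included, and the job is handed in when it is done.

Besides the shell and the picture viewer there is one more tool, called after ">>>" by a JSON object that holds its "method" and its "body". carry_out: Moves the arm, as the interface text tells. Its arguments: {"type":"object","properties":{"steps":{"type":"array","items":{"type":"array"}},"gripper":{"type":"number"}},"required":["steps"]}

```bash
mkdir -p pics; python3 - <<'E'
from station import r
import cv2,numpy as np
s=r.sense();print(s)
for c in("scene","top"):
    im=r.capture(c);cv2.imwrite(f"pics/{c}0.png",im[:,:,::-1])
    for t in("base","hole","pin_grip","pin_shoulder","pin_nose","ring_tab","spool","driver","flux"):
        print(c,t,[(np.round(d["centre"],3).tolist(),round(d["confidence"],2)) for d in r.place_of(c,t)])
    K=r.calibration(c);print(K)
a=cv2.imread("pics/scene0.png");b=cv2.imread("pics/top0.png")
E
```

```text
{'time_s': 0.0, 'joints': array([ 9.13634256e+01,  2.20898844e+01,  3.78975702e-01, -2.71629975e-02,
       -6.84130306e+01, -1.48163096e+01]), 'joint_velocities': array([-0.07333916, -0.02597407,  0.03634671, -0.0563707 , -0.01736112,
       -0.0403052 ]), 'effort': array([-1.21837405e-05, -3.90664852e+01,  1.87406623e+01,  4.21976477e+00,
        1.09374206e-02, -1.94520958e-04]), 'tcp_pos': array([0.14525703, 0.60725233, 0.2214681 ]), 'ee_rot': array([[ 9.72520881e-01, -2.32815343e-01, -3.89237745e-04],
       [-2.32815634e-01, -9.72518462e-01, -2.17298434e-03],
       [ 1.27363203e-04,  2.20389328e-03, -9.99997563e-01]]), 'wrist_force': array([-0.37871115, -0.36593272, -0.25746117]), 'moment': array([-0.01056547,  0.02839056, -0.01823873]), 'gripper_width': 0.9996229744501819}
scene base [([0.535, 0.137, -0.002], 0.78)]
scene hole [([0.386, 0.021, 0.0], 0.74), ([0.521, 0.134, 0.078], 0.72)]
scene pin_grip [([0.639, -0.16, 0.016], 0.77), ([0.474, -0.147, 0.062], 0.58), ([0.57, -0.297, 0.008], 0.48)]
scene pin_shoulder [([0.683, -0.153, 0.009], 0.74), ([0.545, -0.283, 0.009], 0.72)
[... 1369 characters left out ...]
 ring_tab [([0.759, -0.142, 0.021], 0.83), ([0.535, -0.16, 0.112], 0.6), ([0.511, -0.256, 0.01], 0.48)]
top spool [([0.62, 0.005, 0.002], 0.94)]
top driver [([0.513, -0.155, 0.056], 0.69), ([0.385, 0.016, 0.001], 0.64)]
top flux [([0.522, 0.362, 0.001], 0.81)]
{'camera_matrix': array([[518.0350386 ,   0.        , 274.33665283],
       [  0.        , 518.0350386 , 207.30416229],
       [  0.        ,   0.        ,   1.        ]]), 'world_from_camera': array([[ 0.01362078,  0.99734607, -0.07152124,  0.44591096],
       [-0.99989832,  0.01328374, -0.00518596,  0.01219537],
       [-0.00422213,  0.07158461,  0.9974256 ,  1.0870648 ],
       [ 0.        ,  0.        ,  0.        ,  1.        ]])}
```

View pics/scene0.png

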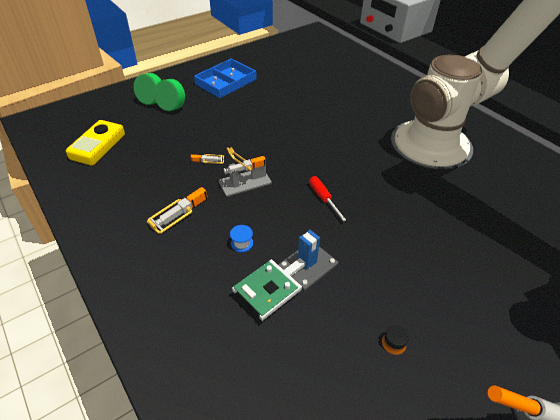

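View pics/top0.png

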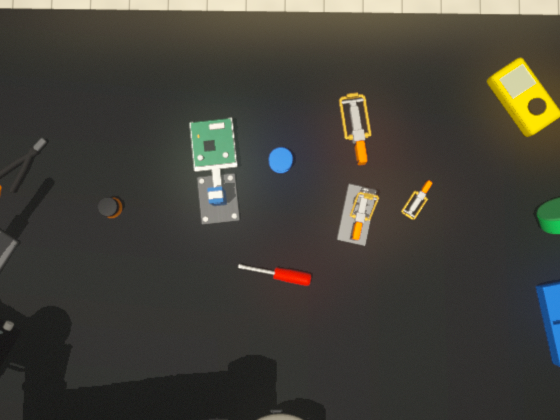

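```bash
cat > h.py <<'E'
import numpy as np
from station import r
def ray(c,u,v,z):
    k=r.calibration(c);K=k["camera_matrix"];T=k["world_from_camera"]
    d=T[:3,:3]@np.array([(u-K[0,2])/K[0,0],-(v-K[1,2])/K[1,1],-1]);o=T[:3,3]
    return o+d*(z-o[2])/d[2]
def proj(c,p):
    k=r.calibration(c);K=k["camera_matrix"];T=k["world_from_camera"]
    q=T[:3,:3].T@(np.array(p)-T[:3,3]);return np.array([K[0,2]-K[0,0]*q[0]/q[2],K[1,2]+K[1,1]*q[1]/q[2]])
E
python3 - <<'E'
from h import *
import cv2
im=cv2.imread("pics/top0.png");sc=cv2.imread("pics/scene0.png")
def crop(i,x,y,w,h,f=7):return cv2.resize(i[y:y+h,x:x+w],None,fx=f,fy=f,interpolation=cv2.INTER_CUBIC)
A=crop(im,190,165,55,65,6);B=crop(im,335,180,55,65,6)
cv2.imwrite("pics/c.png",np.hstack([A,B]))
r.capture("top");r.capture("scene")
def rect(m,z):
    p=np.argwhere(m); q=np.array([ray("top",x,y,z)[:2] for y,x in p],np.float32)
    return cv2.minAreaRect(q),q
for t,z in(("base",.0),("pin_grip",.055)):
    for d in r.cut_out("top",t):
        m=d["pixels"];R,q=rect(m,z);print(t,round(d["confidence"],2),m.sum(),R)
hsv=cv2.cvtColor(im,cv2.COLOR_BGR2HSV)
# orange grip & blue eye
m=np.zeros(im.shape[:2],bool);m[195:245,340:385]=1
g=m&(hsv[...,0]>6)&(hsv[...,0]<15)&(hsv[...,1]>200)&(hsv[...,2]>120);R,q=rect(g,.066);print("grip",g.sum(),q.mean(0),R)
# board: green
m[:]=0;m[110:172,185:240]=1
g=m&(hsv[...,0]>50)&(hsv[...,0]<90)&(hsv[...,1]>80);R,q=rect(g,.045);print("board",g.sum(),R)
m[:]=0;m[170:215,200:235]=1
g=m&(hsv[...,0]>95)&(hsv[...,0]<125)&(hsv[...,1]>100);R,q=rect(g,.089);print("blue",g.sum(),R, np.percentile(hsv[g][:,2],[10,50,90]))
for z in(.089,):
  for u,v in((208,187),(224,187),(208,202),(224,202)):print(u,v,ray("top",u,v,z))
E
```

```text
Traceback (most recent call last):
  File "h.py", line 4, in ray
    k=r.calibration(c);K=k["camera_matrix"];T=k["world_from_camera"]
ValueError: time passes only in moves, steps and waits
```

View pics/c.png

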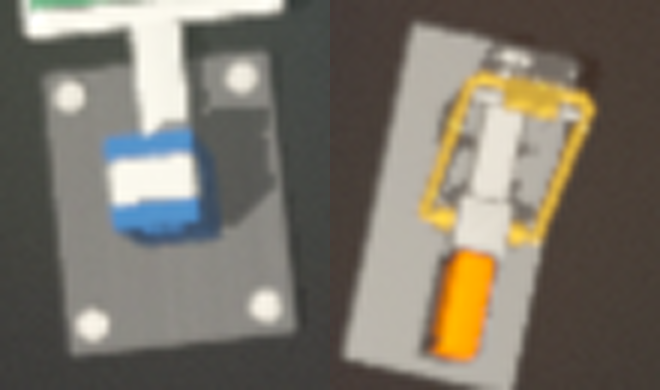

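Top view crops: the left crop shows the holder with its eye (top face from about (207,188) to (223,202) px). The right crop shows the pin on the grey rest, grip at about (357,230) px. Three pins are in view: big at (355,125), middle on the rest at (361,210), and small at (417,200). The one on the rest is middle-sized, and its height of 55 mm fits.

```bash
cat > h.py <<'E'
import numpy as np
from station import r
C={c:r.calibration(c) for c in("scene","top")}
def ray(c,u,v,z):
    k=C[c];K=k["camera_matrix"];T=k["world_from_camera"]
    d=T[:3,:3]@np.array([(u-K[0,2])/K[0,0],-(v-K[1,2])/K[1,1],-1]);o=T[:3,3]
    return o+d*(z-o[2])/d[2]
def proj(c,p):
    k=C[c];K=k["camera_matrix"];T=k["world_from_camera"]
    q=T[:3,:3].T@(np.array(p)-T[:3,3]);return np.array([K[0,2]-K[0,0]*q[0]/q[2],K[1,2]+K[1,1]*q[1]/q[2]])
E
python3 - <<'E'
from h import *
import cv2
im=cv2.imread("pics/top0.png")
hsv=cv2.cvtColor(im,cv2.COLOR_BGR2HSV)
def rect(m,z):
    q=np.array([ray("top",x,y,z)[:2] for y,x in np.argwhere(m)],np.float32)
    return [np.round(a,4) for a in cv2.minAreaRect(q)],q.mean(0)
m=np.zeros(im.shape[:2],bool);m[195:245,340:385]=1
g=m&(hsv[...,0]>6)&(hsv[...,0]<15)&(hsv[...,1]>200)&(hsv[...,2]>120);print("grip",rect(g,.066))
m[:]=0;m[110:172,185:240]=1
g=m&(hsv[...,0]>50)&(hsv[...,0]<90)&(hsv[...,1]>80);print("board",rect(g,.045))
def pts(l,z,ox,oy):
    P=np.array([ray("top",ox+(x+.5)/6-.5,oy+(y+.5)/6-.5,z) for x,y in l]);print(np.round(P,4).tolist(),"mean",P.mean(0).round(4),"edges",np.linalg.norm(np.roll(P,-1,0)-P,axis=1).round(4),"yaw",[round(float(np.degrees(np.arctan2(*(P[a]-P[b])[[1,0]]))),2) for a,b in((0,3),(1,2))],[round(float(np.degrees(np.arctan2(*(P[a]-P[b])[[1,0]])))-90,2) for a,b in((0,1),(3,2))])
pts([(42,75),(270,52),(297,330),(70,355)],.010,190,165) # base
pts([(105,138),(192,130),(200,222),(115,230)],.089,190,165) # eye top
pts([(468,252),(495,252),(478,362),(434,357)],.066,335-55,180) #grip
pts([(415,22),(582,62),(515,388),(343,357)],.008,335-55,180) #rest
E
```

```text
grip ([array([ 0.4764, -0.138 ]), array([0., 0.]), np.float64(0.0)], array([ 0.47639844, -0.13795543], dtype=float32))
board ([array([0.6531, 0.1457]), array([0.0908, 0.0808]), np.float64(7.3846)], array([0.6523649, 0.1452014], dtype=float32))
[[0.5844, 0.1815, 0.01], [0.5936, 0.102, 0.01], [0.4965, 0.0908, 0.01], [0.4868, 0.1694, 0.01]] mean [0.5403 0.1359 0.01  ] edges [0.08   0.0977 0.0792 0.0984] yaw [7.07, 6.6] [6.55, 7.06]
[[0.5541, 0.1482, 0.089], [0.557, 0.1202, 0.089], [0.5272, 0.117, 0.089], [0.5243, 0.1443, 0.089]] mean [0.5407 0.1324 0.089 ] edges [0.0282 0.0299 0.0275 0.03  ] yaw [7.48, 6.14] [6.04, 6.16]
[[0.4931, -0.1469, 0.066], [0.4932, -0.1558, 0.066], [0.4571, -0.1503, 0.066], [0.4585, -0.1359, 0.066]] mean [ 0.4755 -0.1472  0.066 ] edges [0.0089 0.0366 0.0145 0.0363] yaw [-17.74, -8.67] [0.77, -5.71]
[[0.5759, -0.1373, 0.008], [0.5626, -0.1955, 0.008], [0.4489, -0.1723, 0.008], [0.4588, -0.1128, 0.008]] mean [ 0.5115 -0.1545  0.008 ] edges [0.0597 0.116  0.0604 0.1196] yaw [-11.84, -11.54] [-12.83, -9.44]
```

>>> {"method": "carry_out", "body": {"steps": [[[36.8,22.8,0],-1],[[36.8,22.8,0],-1],[[36.8,22.8,0],-1],[[36.8,22.8,0],-1],[[36.8,22.8,0],-1],[[36.8,22.8,0],-1],[[36.8,22.8,0],-1],[[36.8,22.8,0],-1],[[49.5,65.7,2],-2],[[49.5,65.7,4],-2],[[49.5,65.7,6],-2],[[49.5,65.7,6],-2],[[49.5,65.7,6],-2],[[49.5,65.7,6],-2],[[49.5,65.7,6],-2],[[49.5,65.7,6],-2],[[49.5,65.7,6],-2],[[49.5,65.7,6],-2],[[49.5,65.7,6],-2],[[49.5,65.7,6],-2]], "gripper": 0.2}}

```text
time_s: 3.15
tcp_pos: [0.4738, -0.1468, 0.1624]
ee_rot: [[0.98, -0.2, -0.0], [-0.2, -0.98, 0.0], [-0.0, -0.0, -1.0]]
wrist_force: [-0.6, 0.8, 0.3]
gripper_width: 0.599
```

>>> {"method": "carry_out", "body": {"steps": [[[0,0,3],0],[[0,0,6],0],[[0,0,8.5],0],[[0,0,10.5],0],[[0,0,11.5],0],[[0,0,12.2],0],[[0,0,12.2],0],[[0,0,12.2],0]]}}

```text
time_s: 3.95
tcp_pos: [0.4746, -0.1465, 0.0413]
ee_rot: [[0.98, -0.199, 0.001], [-0.199, -0.98, -0.0], [0.001, -0.0, -1.0]]
wrist_force: [0.9, 0.8, -0.3]
gripper_width: 0.598
```

>>> {"method": "carry_out", "body": {"steps": [[[0,0,0],0],[[0,0,0],0],[[0,0,0],0],[[0,0,0],0],[[0,0,0],0],[[0,0,0],0],[[0,0,0],0],[[0,0,0],0]], "gripper": -1}}

```text
time_s: 4.75
tcp_pos: [0.4745, -0.1465, 0.0413]
ee_rot: [[0.98, -0.199, 0.001], [-0.199, -0.98, -0.0], [0.001, -0.0, -1.0]]
wrist_force: [-0.9, -0.2, 0.9]
gripper_width: 0.158
```

```bash
python3 - <<'E'
from h import *
import cv2
a=r.capture("top")[:,:,::-1];b=r.capture("scene")[:,:,::-1]
f=lambda i,x,y,w,h:cv2.resize(i[y:y+h,x:x+w],(400,400),interpolation=cv2.INTER_CUBIC)
cv2.imwrite("pics/g.png",np.hstack([f(a,320,170,80,80),f(b,195,120,90,90)]))
for c in("top","scene"):
  for t in("pin_shoulder","pin_nose","ring_tab"):print(c,t,[(np.round(d["centre"],3).tolist(),round(d["confidence"],2)) for d in r.place_of(c,t)])
print(r.sense()["gripper_width"])
E
```

```text
top pin_shoulder [([0.686, -0.151, 0.01], 0.94), ([0.548, -0.282, 0.006], 0.51)]
top pin_nose [([0.512, -0.262, -0.001], 0.76), ([0.559, -0.165, 0.053], 0.69), ([0.748, -0.142, 0.008], 0.64)]
top ring_tab [([0.764, -0.14, 0.02], 0.82), ([0.536, -0.162, 0.112], 0.61)]
scene pin_shoulder [([0.51, -0.154, 0.055], 0.9), ([0.683, -0.153, 0.012], 0.84), ([0.544, -0.279, 0.008], 0.63)]
scene pin_nose [([0.56, -0.159, 0.057], 0.86), ([0.515, -0.263, 0.001], 0.79), ([0.748, -0.148, 0.008], 0.55)]
scene ring_tab [([0.764, -0.142, 0.019], 0.64), ([0.512, -0.258, 0.012], 0.45), ([0.533, -0.161, 0.114], 0.4)]
0.15624094016928586
```

View pics/g.png

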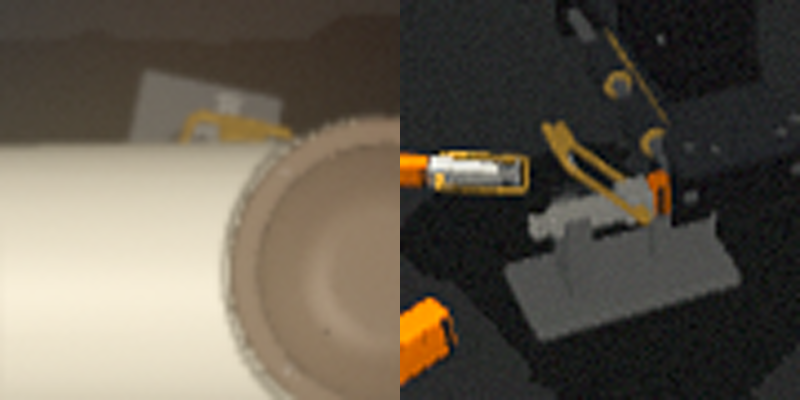

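>>> {"method": "carry_out", "body": {"steps": [[[0,0,-1],0],[[0,0,-3],0],[[0,0,-6],0],[[0,0,-9],0],[[0,0,-10],0],[[-1,-2.5,-10],-3],[[-3,-7,-10],-7],[[-5,-11,-10],-11],[[-6,-15,-10],-15],[[-8,-19,-10],-18.3],[[-9,-22,-10],-18.3],[[-9.6,-24,-10],-18.3],[[-10.1,-25,-10],-18.3],[[-10.1,-25,-10],-18.3],[[-10.1,-25,-10],-18.3],[[-10.1,-25,-10],-18.3]]}}

```text
time_s: 6.75
tcp_pos: [0.4251, 0.1176, 0.1409]
ee_rot: [[0.993, 0.117, 0.001], [0.117, -0.993, -0.001], [0.001, 0.001, -1.0]]
wrist_force: [0.9, 0.3, -1.4]
gripper_width: 0.158
```

```bash
python3 - <<'E'
from h import *
import cv2
a=r.capture("top")[:,:,::-1];b=r.capture("scene")[:,:,::-1]
f=lambda i,x,y,w,h:cv2.resize(i[y:y+h,x:x+w],(400,400),interpolation=cv2.INTER_CUBIC)
cv2.imwrite("pics/p.png",np.hstack([f(a,170,140,100,100),f(b,270,150,130,130)]))
for c in("top","scene"):
  for t in("hole","pin_shoulder","pin_nose","ring_tab"):print(c,t,[(np.round(d["centre"],3).tolist(),round(d["confidence"],2)) for d in r.place_of(c,t)])
s=r.sense();print(s["tcp_pos"],s["wrist_force"],s["moment"],s["gripper_width"])
E
```

```text
top hole [([0.523, 0.134, 0.073], 0.61)]
top pin_shoulder [([0.685, -0.153, 0.011], 0.97), ([0.55, -0.28, 0.006], 0.86), ([0.458, 0.117, 0.157], 0.82)]
top pin_nose [([0.516, -0.263, 0.001], 0.85), ([0.749, -0.144, 0.011], 0.85), ([0.508, 0.128, 0.152], 0.52)]
top ring_tab [([0.764, -0.14, 0.019], 0.69), ([0.489, 0.122, 0.214], 0.52), ([0.51, -0.257, 0.01], 0.46)]
scene hole [([0.509, 0.132, 0.161], 0.72), ([0.522, 0.133, 0.078], 0.68)]
scene pin_shoulder [([0.461, 0.122, 0.157], 0.89), ([0.544, -0.283, 0.009], 0.73), ([0.683, -0.154, 0.012], 0.58)]
scene pin_nose [([0.511, 0.129, 0.159], 0.92), ([0.751, -0.149, 0.007], 0.61), ([0.514, -0.264, 0.002], 0.58)]
scene ring_tab [([0.764, -0.146, 0.02], 0.66), ([0.512, -0.258, 0.01], 0.64), ([0.485, 0.124, 0.213], 0.52)]
[0.42529307 0.11851512 0.1412115 ] [-1.0711125   0.69390959 -0.37119105] [-0.05755466  0.07078416  0.00738262] 0.16346556018919053
```

View pics/p.png

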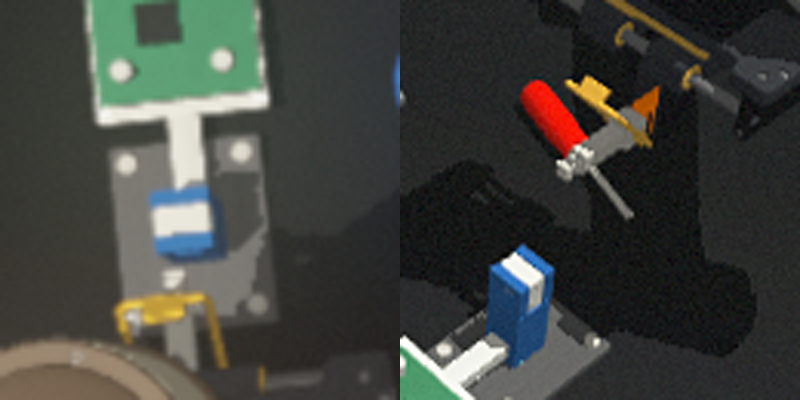

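>>> {"method": "carry_out", "body": {"steps": [[[0,0,3],0],[[0,0,6],0],[[0,0,7.4],0],[[0,0,8],0],[[0,0,8],0],[[0,0,8],0]]}}

```text
time_s: 7.85
tcp_pos: [0.4261, 0.119, 0.0619]
ee_rot: [[0.993, 0.119, 0.003], [0.119, -0.993, 0.001], [0.003, -0.0, -1.0]]
wrist_force: [-0.7, -0.0, -0.3]
gripper_width: 0.159
```

```bash
python3 - <<'E'
from h import *
import cv2
a=r.capture("top")[:,:,::-1];b=r.capture("scene")[:,:,::-1]
f=lambda i,x,y,w,h:cv2.resize(i[y:y+h,x:x+w],(400,400),interpolation=cv2.INTER_CUBIC)
cv2.imwrite("pics/q.png",np.hstack([f(a,190,170,50,50),f(b,270,190,80,80)]))
for c in("top","scene"):
  for t in("hole","pin_shoulder","pin_nose"):print(c,t,[(np.round(d["centre"],3).tolist(),round(d["confidence"],2)) for d in r.place_of(c,t) if d["centre"][2]>.03])
s=r.sense();print(s["tcp_pos"],s["wrist_force"],s["moment"],s["gripper_width"])
print(proj("top",s["tcp_pos"]+np.r_[.086*.993,.086*.118,.0137]))
E
```

```text
top hole [([0.525, 0.132, 0.074], 0.61)]
top pin_shoulder [([0.459, 0.122, 0.077], 0.67), ([0.51, 0.13, 0.076], 0.59)]
top pin_nose [([0.512, 0.128, 0.075], 0.59)]
scene hole [([0.521, 0.135, 0.081], 0.8)]
scene pin_shoulder [([0.463, 0.124, 0.076], 0.71)]
scene pin_nose [([0.514, 0.128, 0.078], 0.72)]
[0.42552646 0.11859227 0.0615158 ] [-0.28752466  0.0799173  -1.8391318 ] [-0.06056492  0.06480726  0.03012051] 0.15582568872445599
[217.46486437 210.39026879]
```

View pics/q.png

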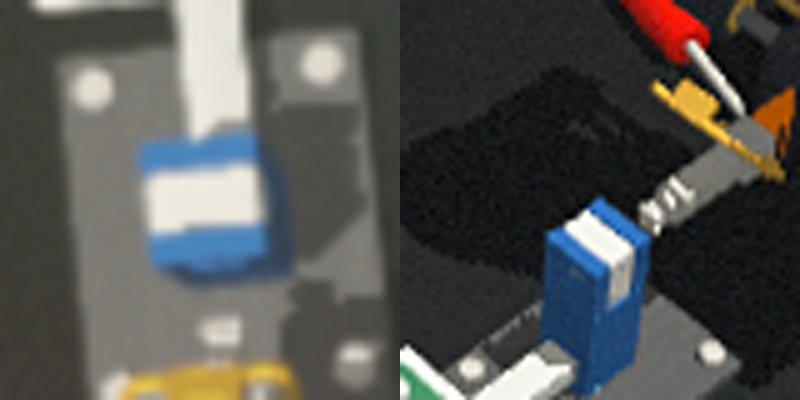

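>>> {"method": "carry_out", "body": {"steps": [[[0.5,0.03,0],0],[[1,0.05,0],0],[[1.3,0.05,0],0],[[1.5,0.05,0],0],[[1.7,0.05,0],0],[[1.9,0.05,0],0],[[1.9,0.05,0],0]]}}

```text
time_s: 8.95
tcp_pos: [0.4448, 0.1204, 0.0615]
ee_rot: [[0.993, 0.118, 0.002], [0.118, -0.993, 0.0], [0.002, -0.0, -1.0]]
wrist_force: [0.1, 0.1, -1.6]
gripper_width: 0.16
```

>>> {"method": "carry_out", "body": {"steps": [[[0.15,0,0],0],[[0.3,0,0],0],[[0.45,0,0],0],[[0.6,0,0],0],[[0.75,0,0],0],[[0.75,0,0],0]]}}

```text
time_s: 9.55
tcp_pos: [0.4522, 0.1215, 0.0614]
ee_rot: [[0.993, 0.118, 0.002], [0.118, -0.993, 0.001], [0.002, -0.0, -1.0]]
wrist_force: [-1.7, 2.3, -1.9]
gripper_width: 0.16
```

>>> {"method": "carry_out", "body": {"steps": [[[0.1,0,0],0],[[0.2,0,0],0],[[0.3,0,0],0],[[0.4,0,0],0],[[0.4,0,0],0]]}}

```text
time_s: 10.05
tcp_pos: [0.4565, 0.1221, 0.0615]
ee_rot: [[0.993, 0.119, 0.003], [0.119, -0.993, 0.001], [0.003, -0.0, -1.0]]
wrist_force: [0.1, 1.5, -1.7]
gripper_width: 0.161
```

>>> {"method": "carry_out", "body": {"steps": [[[0.2,-0.03,0],0],[[0.4,-0.03,0],0],[[0.6,-0.03,0],0],[[0.8,-0.03,0],0],[[1.0,-0.03,0],0],[[1.2,-0.03,0],0],[[1.2,-0.03,0],0]]}}

```text
time_s: 10.75
tcp_pos: [0.4688, 0.1239, 0.0616]
ee_rot: [[0.993, 0.118, 0.003], [0.118, -0.993, 0.001], [0.003, -0.001, -1.0]]
wrist_force: [0.7, 0.3, -1.8]
gripper_width: 0.159
```

>>> {"method": "carry_out", "body": {"steps": [[[0.2,0,0],0],[[0.4,0,0],0],[[0.6,0,0],0],[[0.8,0,0],0],[[1.0,0,0],0],[[1.2,0,0],0],[[1.4,0,0],0],[[1.6,0,0],0],[[1.7,0,0],0],[[1.7,0,0],0]]}}

```text
time_s: 11.75
tcp_pos: [0.486, 0.126, 0.0616]
ee_rot: [[0.993, 0.118, 0.003], [0.118, -0.993, 0.001], [0.004, -0.001, -1.0]]
wrist_force: [0.8, -0.0, -0.7]
gripper_width: 0.158
```

Smooth. Now I feel for the shoulder in 1 mm steps.

>>> {"method": "carry_out", "body": {"steps": [[[0.08,0,0],0],[[0.16,0,0],0],[[0.24,0,0],0],[[0.24,0,0],0]]}}

```text
time_s: 12.15
tcp_pos: [0.4886, 0.1264, 0.0617]
ee_rot: [[0.993, 0.118, 0.004], [0.118, -0.993, 0.001], [0.004, -0.001, -1.0]]
wrist_force: [-0.8, 1.1, -1.5]
gripper_width: 0.16
```

>>> {"method": "carry_out", "body": {"steps": [[[0.05,0,0],0],[[0.1,0,0],0],[[0.1,0,0],0]]}}

```text
time_s: 12.45
tcp_pos: [0.4891, 0.1263, 0.0616]
ee_rot: [[0.993, 0.118, 0.003], [0.118, -0.993, 0.001], [0.003, -0.0, -1.0]]
wrist_force: [-3.3, -0.8, 0.3]
gripper_width: 0.162
```

>>> {"method": "carry_out", "body": {"steps": [[[0.05,0,0],0],[[0.1,0,0],0],[[0.1,0,0],0]]}}

```text
time_s: 12.75
tcp_pos: [0.489, 0.1262, 0.0615]
ee_rot: [[0.993, 0.118, 0.001], [0.118, -0.993, 0.0], [0.001, 0.0, -1.0]]
wrist_force: [-5.2, 1.7, 1.3]
gripper_width: 0.157
```

>>> {"method": "carry_out", "body": {"steps": [[[0,0,0],0],[[0,0,0],0],[[0,0,0],0]]}}

```text
time_s: 13.05
tcp_pos: [0.4891, 0.1262, 0.0616]
ee_rot: [[0.993, 0.118, 0.001], [0.118, -0.993, 0.0], [0.001, 0.0, -1.0]]
wrist_force: [-3.7, 1.7, -0.3]
gripper_width: 0.158
```

>>> {"method": "carry_out", "body": {"steps": [[[0,0,0],0],[[0,0,0],0],[[0,0,0],0],[[0,0,0],0],[[0,0,0],0],[[0,0,-0.5],0],[[0,0,-2],0],[[0,0,-5],0],[[0,0,-8],0],[[0,0,-11],0],[[0,0,-12],0],[[0,0,-12],0]], "gripper": 0}}

```text
time_s: 14.25
tcp_pos: [0.4897, 0.1267, 0.1833]
ee_rot: [[0.993, 0.118, 0.004], [0.118, -0.993, 0.002], [0.004, -0.002, -1.0]]
wrist_force: [0.1, 0.1, -0.1]
gripper_width: 0.498
```

```bash
python3 - <<'E'
from h import *
import cv2
a=r.capture("top")[:,:,::-1];b=r.capture("scene")[:,:,::-1]
f=lambda i,x,y,w,h:cv2.resize(i[y:y+h,x:x+w],(400,400),interpolation=cv2.INTER_CUBIC)
cv2.imwrite("pics/s.png",np.hstack([f(a,180,160,60,60),f(b,265,190,80,80)]))
for c in("top","scene"):
  for t in("pin_grip","pin_shoulder","pin_nose","ring_tab"):print(c,t,[(np.round(d["centre"],3).tolist(),round(d["confidence"],2)) for d in r.place_of(c,t) if d["centre"][2]>.03])
s=r.sense();print(s["tcp_pos"],s["wrist_force"])
E
```

```text
top pin_grip []
top pin_shoulder []
top pin_nose [([0.576, 0.137, 0.074], 0.61)]
top ring_tab [([0.552, 0.131, 0.13], 0.58)]
scene pin_grip [([0.488, 0.127, 0.078], 0.62)]
scene pin_shoulder []
scene pin_nose [([0.576, 0.137, 0.076], 0.64)]
scene ring_tab [([0.549, 0.134, 0.132], 0.58)]
[0.48882348 0.12613152 0.18098746] [ 1.24515703 -0.27116076  0.02841221]
```

View pics/s.png

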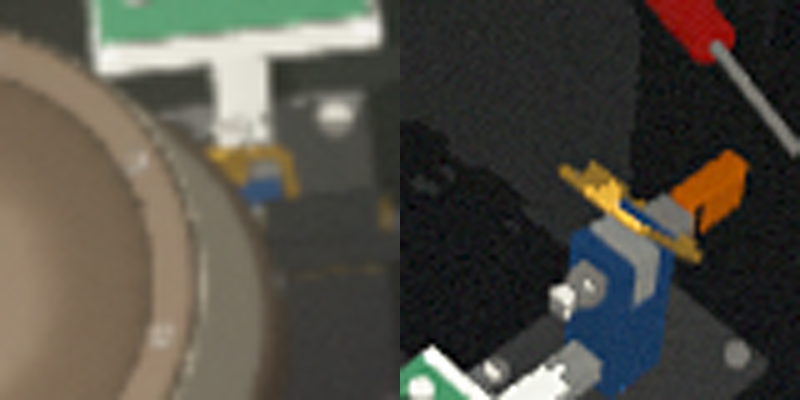

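>>> {"method": "carry_out", "body": {"steps": [[[1,0,0],0],[[3,0,0],0],[[5,0,0],0],[[6.3,0,0],0],[[6.3,0,0],0],[[6.3,0,1.5],0],[[6.3,0,3],0],[[6.3,0,3.6],0],[[6.3,0,3.6],0],[[6.3,0,3.6],0]], "gripper": -1}}

```text
time_s: 15.75
tcp_pos: [0.5517, 0.1337, 0.1456]
ee_rot: [[0.993, 0.119, 0.001], [0.119, -0.993, -0.0], [0.0, 0.0, -1.0]]
wrist_force: [-0.1, -0.2, 0.2]
gripper_width: 0.005
```

>>> {"method": "carry_out", "body": {"steps": [[[0,0,0.6],0],[[0,0,1.2],0],[[0.3,0,1.5],0],[[0.6,0,1.8],0],[[0.9,0,2.1],0],[[1.2,0,2.4],0],[[1.5,0,2.7],0],[[1.8,0,3.0],0],[[2.05,0,3.4],0],[[2.25,0,3.8],0],[[2.45,0,4.2],0],[[2.6,0,4.5],0],[[2.7,0,4.8],0],[[2.7,0,4.8],0]]}}

```text
time_s: 17.15
tcp_pos: [0.5782, 0.1367, 0.097]
ee_rot: [[0.993, 0.119, -0.001], [0.119, -0.993, -0.001], [-0.001, 0.001, -1.0]]
wrist_force: [0.0, 1.2, 0.7]
gripper_width: 0.002
```

```bash
python3 - <<'E'
from h import *
import cv2
b=r.capture("scene")[:,:,::-1]
cv2.imwrite("pics/t.png",cv2.resize(b[180:270,255:375],(640,480),interpolation=cv2.INTER_CUBIC))
s=r.sense();print(s["tcp_pos"],s["wrist_force"])
E
```

```text
[0.57814558 0.13668377 0.09723513] [-0.06788422  0.05270634  0.60455609]
```

View pics/t.png

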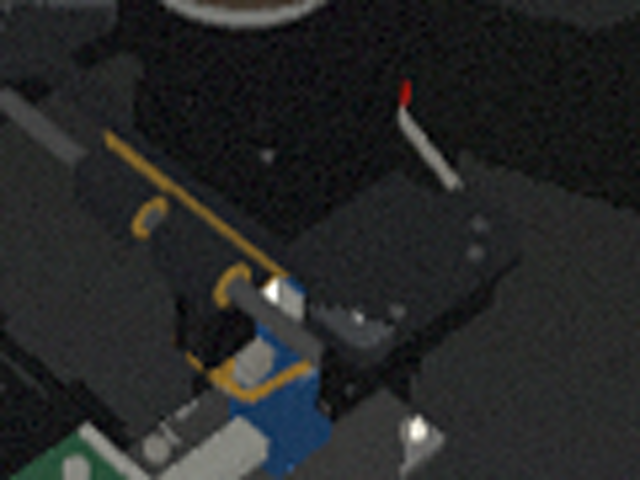

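>>> {"method": "carry_out", "body": {"steps": [[[0.1,0,0.2],0],[[0.15,0,0.4],0],[[0.2,0,0.6],0],[[0.2,0,0.6],0]]}}

```text
time_s: 17.6
tcp_pos: [0.58, 0.1369, 0.0915]
ee_rot: [[0.993, 0.119, -0.001], [0.119, -0.993, -0.001], [-0.001, 0.001, -1.0]]
wrist_force: [-2.3, 1.3, 4.9]
gripper_width: 0.006
```

>>> {"method": "carry_out", "body": {"steps": [[[0,0,0.1],0],[[0,0,0.2],0],[[0,0,0.2],0]]}}

```text
time_s: 17.9
tcp_pos: [0.5803, 0.1369, 0.0906]
ee_rot: [[0.993, 0.119, 0.0], [0.119, -0.993, -0.001], [-0.0, 0.001, -1.0]]
wrist_force: [-2.4, 0.3, 7.2]
gripper_width: 0.003
```

>>> {"method": "carry_out", "body": {"steps": [[[0,0,0.15],0],[[0,0,0.25],0],[[0,0,0.3],0]]}}

```text
time_s: 18.2
tcp_pos: [0.5806, 0.137, 0.089]
ee_rot: [[0.993, 0.12, 0.002], [0.12, -0.993, -0.001], [0.001, 0.001, -1.0]]
wrist_force: [-1.9, 0.1, 6.5]
gripper_width: 0.003
```

>>> {"method": "carry_out", "body": {"steps": [[[0,0,0.15],0],[[0,0,0.25],0],[[0,0,0.3],0]]}}

```text
time_s: 18.5
tcp_pos: [0.5805, 0.137, 0.0857]
ee_rot: [[0.993, 0.119, 0.001], [0.119, -0.993, -0.001], [0.001, 0.001, -1.0]]
wrist_force: [-0.0, 0.2, -0.8]
gripper_width: 0.007
```

The force dropped to zero, which is the snap. I'll press lightly once more to confirm.

>>> {"method": "carry_out", "body": {"steps": [[[0,0,0.05],0],[[0,0,0.1],0],[[0,0,0.15],0],[[0,0,0.15],0]]}}

```text
time_s: 18.9
tcp_pos: [0.5805, 0.1369, 0.0841]
ee_rot: [[0.993, 0.119, 0.001], [0.119, -0.993, -0.001], [0.001, 0.001, -1.0]]
wrist_force: [-1.1, -0.3, 1.7]
gripper_width: 0.007
```

>>> {"method": "carry_out", "body": {"steps": [[[0,0,-1],0],[[0,0,-4],0],[[0,0,-8],0],[[0,0,-12],0],[[0,0,-14],0],[[0,-4,-14],0],[[0,-8,-14],0],[[0,-12,-14],0],[[0,-16,-14],0],[[0,-20,-14],0],[[0,-22,-14],0],[[0,-22,-14],0],[[0,-22,-14],0]]}}

```text
time_s: 20.2
tcp_pos: [0.5538, 0.3552, 0.2239]
ee_rot: [[0.993, 0.12, 0.001], [0.12, -0.993, -0.002], [0.001, 0.002, -1.0]]
wrist_force: [-0.6, -1.3, -0.8]
gripper_width: 0.004
```

```bash
python3 - <<'E'
from h import *
import cv2
a=r.capture("top")[:,:,::-1];b=r.capture("scene")[:,:,::-1]
f=lambda i,x,y,w,h:cv2.resize(i[y:y+h,x:x+w],(400,400),interpolation=cv2.INTER_CUBIC)
cv2.imwrite("pics/u.png",np.hstack([f(a,180,160,60,60),f(b,265,190,80,80)]))
for c in("top","scene"):
  for t in("pin_grip","pin_shoulder","pin_nose","ring_tab"):print(c,t,[(np.round(d["centre"],3).tolist(),round(d["confidence"],2)) for d in r.place_of(c,t) if d["centre"][2]>.03])
  for t in("spool","driver","flux"):print(c,t,[(np.round(d["centre"],3).tolist(),round(d["confidence"],2)) for d in r.place_of(c,t)])
E
```

```text
top pin_grip [([0.486, 0.127, 0.076], 0.68)]
top pin_shoulder [([0.525, 0.128, 0.076], 0.81)]
top pin_nose [([0.574, 0.139, 0.07], 0.56)]
top ring_tab [([0.586, 0.138, 0.082], 0.79)]
top spool [([0.621, 0.007, 0.002], 0.89), ([0.582, 0.136, 0.083], 0.23)]
top driver [([0.385, 0.017, 0.005], 0.66)]
top flux [([0.517, 0.36, -0.002], 0.91)]
scene pin_grip [([0.488, 0.126, 0.078], 0.81)]
scene pin_shoulder [([0.525, 0.128, 0.072], 0.77)]
scene pin_nose [([0.577, 0.142, 0.077], 0.7)]
scene ring_tab [([0.58, 0.138, 0.085], 0.63)]
scene spool [([0.618, 0.006, 0.001], 0.73)]
scene driver [([0.383, 0.018, 0.002], 0.7)]
scene flux [([0.52, 0.361, 0.001], 0.92), ([0.52, 0.134, 0.078], 0.33)]
```

View pics/u.png

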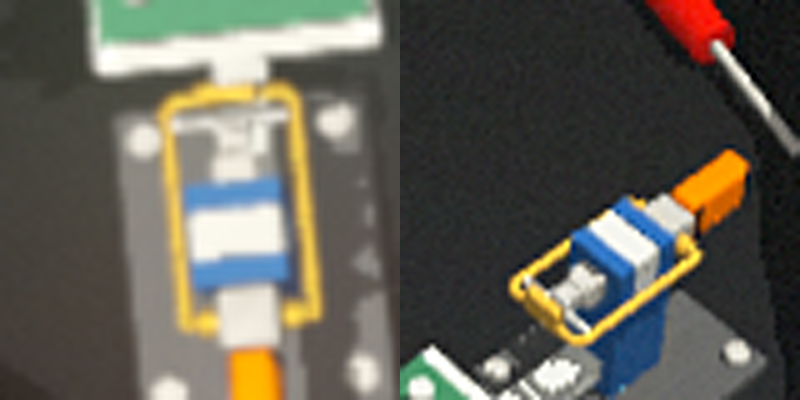

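The ring lies flat around the eye with its bar at the nose, the boss sits against the eye's face, and the arm is clear.

```bash
python3 -c "
from station import r
print(r.finish_job())"
```

```text
the job is handed in; nothing more can be done
None
```

The board holder is locked, and I handed the job in at about 20 s of the 67 s allowed; no verdict was reported.

- **Pin:** I took the middle-sized pin from the grey rest and slid its shank through the eye, with at most about 3 N of contact on the way in. It stopped at the shoulder with about 5 N and no further travel.
- **Ring:** I let go, swung the ring over the eye with the shut fingertips and pressed the tab. The highest force I read was about 7 N. It fell to zero at the snap, and a light extra press went to a fingertip height matching a ring angle near 0.
- **Last checks:** With the arm clear, the camera estimates put the shoulder at (0.525, 0.128) m, against an eye face estimated at (0.526, 0.131). The tab was at 82–85 mm height, where 85 mm is expected when locked. The last picture shows the ring flat and the bar at the nose.
- **Bystanders:** The spool, screwdriver and flux jar read within about 5 mm of where they started, which is about the network's error. No check failed. The networks' spread of up to about 6 mm was too coarse to confirm the 4 mm limit on its own, so I relied on the felt stop and the snap.

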